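Crimp a vial cap with locking pliers and release it

ROBOT

A 6-joint arm with a two-finger parallel gripper is mounted at the origin on the work surface. World frame = base frame: x ahead of the robot, y to its left, z up, the work surface at z = 0. Lengths are in m, angles in rad, forces in N, time in s.
With the tool pointing down it reaches from about 0.375 to 0.975 m from the base axis. Payload 3.8 kg.
Tool frame: the origin (TCP) lies between the finger pads; the fingertips stand 22 mm ahead of it and the grasp point (between the pads) lies 3 mm ahead of it (bot.finger_overhang is the distance from the TCP to the fingertips, in m); x points along the fingers, y is the direction in which the jaws open and shut, and the axes are right-handed (so a half turn about x gives the same grasp; the last joint's range is limited). The gripper opens to 85 mm and grips with 20 to 120 N. Pads are 22 mm wide; open, the fingers measure 114 mm over their backs; the gripper's body (76 mm by 85 mm) begins 54 mm behind the grasp point. The pads swing forward as they close: fully open they stand 13 mm farther back than shut.
Start: joints at [-1.34, 0.264, 1.604, -0, 1.274, -0.037], TCP at [0.179, -0.651, 0.253] pointing down, gripper open.
Joint ranges: [-2.63, 2.63], [-0.94, 2.18], [0.31, 2.57], [-1.31, 4.45], [0, 2.66], [-2.55, 2.55]. Speed limits (rad/s): [2.57, 2.57, 3.14, 3.14, 3.14, 3.14].

INTERFACE

Orientations are given as a rotation vector (axis times angle).
In Python, from workcell import bot gives the robot as it stands. The module is installed in compiled form; this text tells all that it offers.
- The arm moves only by the tool arm_command, never from a script. Its argument "series" is a list that holds one entry, the list of rows, each a list of 7 numbers: the turn, a rotation vector about the tool's x, y, z in rad, then the shift along the tool's x, y, z in cm, then the opening, from 0 (shut) to 1 (fully open). In form: [[[rx, ry, rz, x, y, z, grip], ...]]. A call has 1 to 10 rows; each row shifts and turns the pose as measured when the row begins, along the tool's axes as they then stand; what a row does not reach is not made up. A row lasts 1/10 s, in which the tool goes at most 50 mm and 8.59 degrees, less where a joint would pass 70% of its speed; a pose out of reach is approached as far as the arm can. A call is refused whole if a number of a shift passes 5 or a number of a turn 0.15, either way. A call with a gripper value outside its range is refused whole. The fingers move at their own pace and stop on an object; "newtons" is the grip in N (left out, the last holds). Time passes only in rows, so rows that do not move let the fingers close. It gives the time, the measured TCP pose, the force and the opening at its end, in the units of the state.
- bot.read_state(): the state, without advancing time (a new reading comes with each control period).
- bot.read_camera(name): name is "scene" or "side" or "wrist"; returns (picture, depth): 400x640x3 uint8, blue, green, red; 400x640 float32, m along the optical axis (not along the pixel's ray), 0 where there is no reading.
- bot.camera_info(name): a dict with "K" (3x3 intrinsics, pixels), "extrinsics" (4x4, takes a point from camera to world coordinates). Camera axes: x right, y down, z forward; pixel columns grow to the right and rows downward; lengths in m; the calibration is good to about 2 mm. A picture is of the moment at which its call begins: read the wrist's pose just before it. camera_info takes no time and is no camera call; for the wrist camera it gives the pose at the moment of the call.
- bot.finish_job(): hands the job in, once; it reports no verdict.
The state is a dict: "time": time; "q": joint angles; "joint_vel": joint speeds; "joint_torque": joint torques, N m; "tool_pos": TCP position; "tcp_rot": TCP orientation; "wrist_force": force on the tool from outside, world axes, zero at the start; "torque": the same for the moment, N m; "width": opening from 0.0 (shut) to 1.0 (fully open).
Only numpy, scipy, OpenCV 4.12 (cv2) and the standard library are available. Lean on these libraries where they do the work, as an engineer would, in place of code of your own. Each camera call takes 0.05 s, during which the arm holds its last target.

TASK

Crimp the cap of the vial in the bench pliers: squeeze the two handles together until they lock over centre, let go so that they stay locked by themselves, then press the yellow release lever, which has swung out, back in so that the pliers spring open. Squeeze and press gently, no harder than handle and lever bear; leave the vial standing in its nest and everything else on the counter where it is.

Things in the scene. Friction and masses are not known exactly. Their poses are not given: they have to be found in the camera images.
- crimper: bench crimping pliers lying flat, on a fixed white base plate; they do not move as a whole. Origin: on the counter under the pivot. Own x runs from the pivot along the handles to their tails, own y from the green handle to the fixed grey one, z up. Handle bars: level, 10 mm thick, 18 mm high, centred 62 mm up, nothing below them beyond x = 65 mm. Jaws and vial nest (axis x = -50, y = 0) lie on the -x side
- fixed_grip (a point): centre of the fixed grey handle's bar at crimper x = 100, y = 13, z = 62 mm (outer face y = 18; the bar runs x = 35 to 175). It does not give: a squeeze off the centre of the pair can be stopped by it before the green handle passes dead centre (3.5 mm before its stop), so feel for this and shift towards the fixed handle. The pair is 38 mm wide outside when locked, about 63 mm when fully open
- handle_grip (a point): centre of the green handle's bar, 100 mm along it, 62 mm up. Take both handles from above, across them, here; free room outside. Locked, the bar is parallel to the fixed one with its outer face at crimper y = -20 mm; fully open it is 24 mm farther out. It bears a squeeze of 50 N; more bends it
- handle (a joint): angle of the green handle, rad: 0 fully open, 0.245 closed on its stop and locked. Resistance 100 mm from the pivot rises to about 15 N (at 0.13), falls to nothing at dead centre (0.21); past that it snaps to the stop and stays there by itself. Let go earlier it springs open to below 0.05, as it does when released
- release (a joint): angle of the yellow release lever about its upright pin at crimper x = 126, y = 23.5 mm, rad: 0 lying along the outer face of the fixed handle, 0.735 swung out (tip to crimper +y) when the handles are locked; geared to the handle, three times its angle, so it swings out during the squeeze. Pressed in to about 0.6 it drives the toggle back over centre, then handle and lever spring back
- release_tip (a point): point on the yellow lever's outer (+y) face, 52 mm from its pin, 8 mm short of its end, 66 mm up; press here towards crimper -y. It takes about 8 N; the lever bears 25 N, more breaks it. Lever 6 mm thick, 24 mm high (54 to 78 mm above the counter)
- vial_center (a point): centre, half-way up, of the glass vial (30 mm across, 58 mm tall, 20 mm aluminium cap, dark rubber top) that stands loose in the nest between the open jaws, 10 mm above the counter
- vial_b_center (a point): centre of a waiting vial (30 x 58 mm, red top) standing beside the pliers; leave it
- vial_c_center (a point): centre of a waiting vial (30 x 58 mm, blue top) standing beside the pliers; leave it
- syringe_center (a point): centre of an empty syringe lying on the counter, 150 mm long; leave it
- infusion0_center (a point): centre of an upright infusion bottle, 58 mm across, 115 mm tall; leave it
- infusion1_center (a point): centre of an upright infusion bottle, 58 mm across, 115 mm tall; leave it
- infusion2_center (a point): centre of an upright infusion bottle, 58 mm across, 115 mm tall; leave it

How it is judged:
By the outcome, as a careful person would: the job done as asked, in the order asked, and still so for the second after the job is handed in, with the robot touching nothing.
It also fails if it takes over 45 s, if anything falls off the work surface, if the arm or the gripper's body presses on something with over 40 N, if the wrist force passes 120 N, or if a joint passes its speed limit or range.

## Working session

There is one attempt and no reset: what is moved stays moved. The work goes in short steps, Python scripts to look and compute and a tool call to move; the robot and the scene stay as the last step left them, time stands still between calls to the robot, and variables do not carry over. Pictures are saved under pics/ and viewed, and the job is handed in when it is done.

Besides the shell and the picture viewer there is one more tool, called after "Request:" as a command line: name --argument value ..., lists and objects as JSON in quotes. arm_command: Moves the arm, as the interface text tells. Its arguments: {"type":"object","properties":{"series":{"type":"array"},"newtons":{"type":"number"}},"required":["series"]}

```bash
mkdir -p pics; cat > h.py <<'E'
import numpy as np,cv2
from workcell import bot
from scipy.spatial.transform import Rotation as R
def snap(n,tag):
    T=bot.camera_info(n); im,d=bot.read_camera(n)
    cv2.imwrite(f'pics/{tag}.png',im); np.savez(f'pics/{tag}.npz',im=im,d=d,K=T['K'],E=T['extrinsics'])
def load(tag): return np.load(f'pics/{tag}.npz')
def pt(f,u,v,d=None):
    K,E=f['K'],f['E']
    if d is None:
        w=f['d'][v-1:v+2,u-1:u+2]; w=w[w>0]; d=np.median(w)
    return (E@np.array([(u-K[0,2])/K[0,0]*d,(v-K[1,2])/K[1,1]*d,d,1]))[:3]
def ptz(f,u,v,z):
    K,E=f['K'],f['E']; r=E[:3,:3]@np.array([(u-K[0,2])/K[0,0],(v-K[1,2])/K[1,1],1]); o=E[:3,3]
    return o+r*(z-o[2])/r[2]
def proj(f,p):
    E=np.linalg.inv(f['E']); c=E[:3,:3]@np.array(p)+E[:3,3]; q=f['K']@c; return q[:2]/q[2]
def crop(tag,u0,v0,u1,v1,s):
    im=cv2.imread(f'pics/{tag}.png')[v0:v1,u0:u1]; cv2.imwrite(f'pics/{tag}_c{u0}_{v0}.png',cv2.resize(im,None,fx=s,fy=s,interpolation=cv2.INTER_CUBIC))
def st():
    s=bot.read_state(); 
    for k in('time','tool_pos','tcp_rot','wrist_force','width','q'): print(k,np.round(s[k],4))
    print(np.round(R.from_rotvec(s['tcp_rot']).as_matrix(),4))
E
python3 - <<'E'
from h import *
st()
for n in('scene','side','wrist'): snap(n,n+'0')
E
```

```text
time 0.0
tool_pos [ 0.1785 -0.6503  0.2519]
tcp_rot [ 2.0791  0.2825 -2.0795]
wrist_force [ 0.5189 -1.1602 -1.2648]
width 1.0036
q [-1.3399  0.2648  1.6054  0.      1.2737 -0.0369]
[[-5.000e-04  2.646e-01 -9.643e-01]
 [ 2.200e-03 -9.643e-01 -2.646e-01]
 [-1.000e+00 -2.200e-03 -1.000e-04]]
```

View pics/scene0.png

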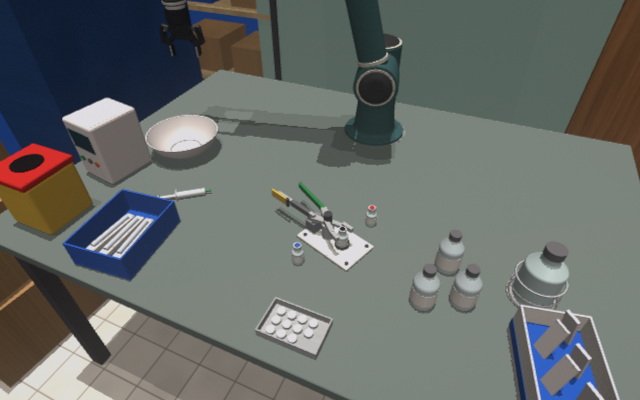

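View pics/side0.png

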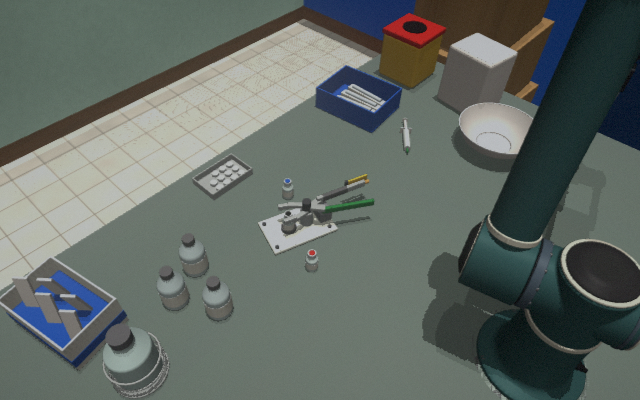

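View pics/wrist0.png

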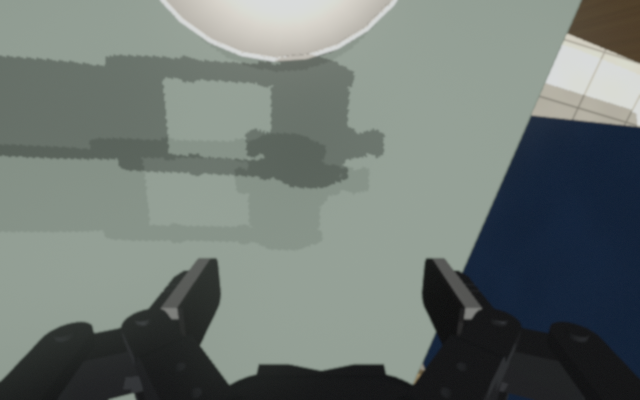

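```bash
python3 - <<'E'
from h import *
crop('scene0',250,160,400,280,5)
crop('side0',240,150,400,270,5)
E
```

```text
(no output)
```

View pics/scene0_c250_160.png

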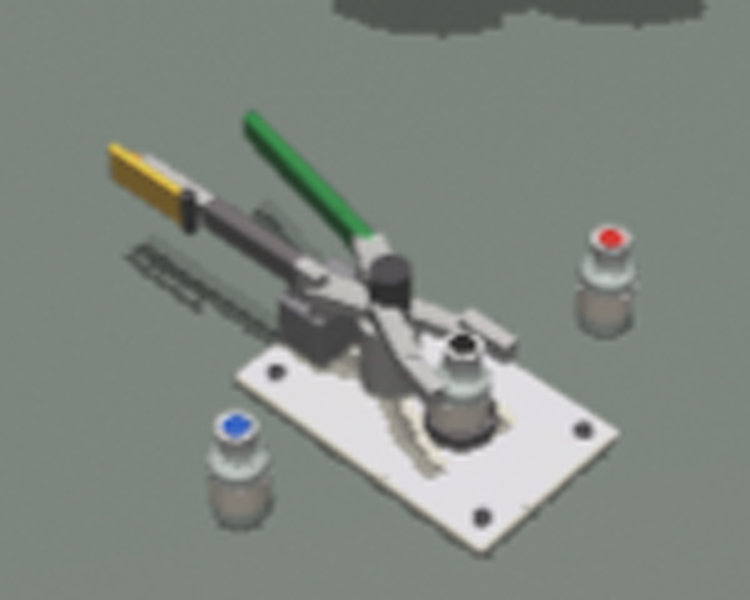

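View pics/side0_c240_150.png

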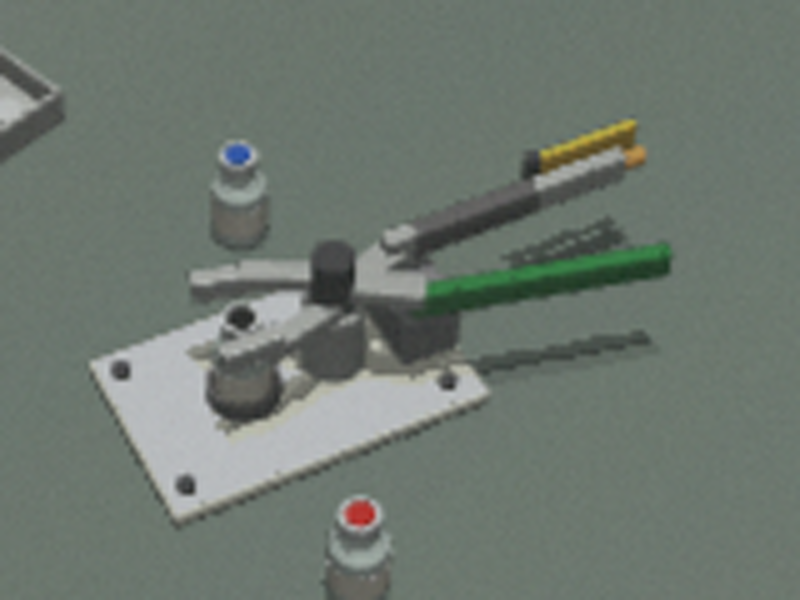

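```bash
python3 - <<'E'
from h import *
f=load('scene0'); g=load('side0')
def a(n,F,u,v,z,o,s=5):
    u=o[0]+(u+.5)/s-.5; v=o[1]+(v+.5)/s-.5
    print(n,np.round(ptz(F,u,v,z),4),np.round(pt(F,int(round(u)),int(round(v))),4))
S=(250,160);D=(240,150)
a('S greentail',f,254,120,.071,S); a('S greenmid',f,310,176,.071,S);a('S green in',f,360,230,.071,S)
a('D greentail',g,665,250,.071,D); a('D greenmid',g,550,270,.071,D);a('D greenin',g,435,290,.071,D)
a('S vialtop',f,462,345,.068,S); a('D vialtop',g,241,317,.068,D)
a('S yel tip',f,115,150,.078,S); a('S hinge top',f,188,193,.078,S)
a('D yel tip',g,632,125,.078,D); a('D hinge top',g,532,155,.078,D)
a('S pivot top',f,390,265,.09,S); a('D pivot top',g,333,252,.09,D)
a('S grey fix',f,208,205,.071,S);a('S grey fix2',f,300,262,.071,S)
a('D grey fix',g,535,187,.071,D);a('D grey fix2',g,425,222,.071,D)
for n,u,v in(('b1',277,372),('b2',584,430),('b3',482,517)): a('S'+n,f,u,v,.01,S)
for n,u,v in(('b1',121,370),('b2',186,485),('b3',448,381)): a('D'+n,g,u,v,.01,D)
a('S red',f,611,238,.068,S);a('D red',g,360,514,.068,D)
a('S blue',f,237,425,.068,S);a('D blue',g,237,154,.068,D)
E
```

```text
S greentail [ 0.4785 -0.0665  0.071 ] [ 0.4772 -0.0685  0.068 ]
S greenmid [ 0.5108 -0.0171  0.071 ] [ 0.5101 -0.0162  0.0701]
S green in [0.5408 0.0256 0.071 ] [0.5397 0.0263 0.069 ]
D greentail [ 0.4738 -0.0695  0.071 ] [ 0.4734 -0.071   0.0686]
D greenmid [ 0.5069 -0.0195  0.071 ] [ 0.5053 -0.019   0.0712]
D greenin [0.5395 0.0296 0.071 ] [0.5379 0.0298 0.071 ]
S vialtop [0.5968 0.1053 0.068 ] [0.5976 0.1056 0.0674]
D vialtop [0.5979 0.1056 0.068 ] [0.5962 0.1066 0.0702]
S yel tip [ 0.5407 -0.1213  0.078 ] [ 0.5395 -0.1209  0.0758]
S hinge top [ 0.5572 -0.0677  0.078 ] [ 0.5571 -0.0684  0.0784]
D yel tip [ 0.5371 -0.1217  0.078 ] [ 0.5377 -0.1229  0.0753]
D hinge top [ 0.5608 -0.0689  0.078 ] [ 0.5584 -0.0658  0.0804]
S pivot top [0.5789 0.0586 0.09  ] [0.577  0.059  0.0872]
D pivot top [0.5812 0.0584 0.09  ] [0.5817 0.0585 0.0897]
S grey fix [ 0.5546 -0.0574  0.071 ] [ 0.5527 -0.0592  0.0675]
S grey fix2 [0.5762 0.007  0.071 ] [0.5749 0.0075 0.0701]
D grey fix [ 0.5489 -0.0579  0.071 ] [ 0.5484 -0.0589  0.0707]
D grey fix2 [ 0.5734 -0.0009  0.071 ] [ 5.718e-01 -5.000e-04  7.250e-02]
Sb1 [0.5998 0.003  0.01  ] [0.6018 0.004  0.0122]
Sb2 [0.5744 0.1661 0.01  ] [0.5774 0.1659 0.0114]
Sb3 [0.6499 0.1386 0.01  ] [0.6522 0.1393 0.0129]
Db1 [0.6531 0.1387 0.01  ] [0.6499 0.1407 0.0129]
Db2 [0.5773 0.1662 0.01  ] [0.5746 0.1681 0.0128]
Db3 [0.5277 0.0295 0.01  ] [0.5253 0.0333 0.0147]
S red [0.4909 0.1484 0.068 ] [0.478  0.1457 0.0572]
D red [0.4762 0.1514 0.068 ] [0.4802 0.1456 0.0598]
S blue [0.6904 0.0262 0.068 ] [0.6835 0.0224 0.0582]
D blue [0.6779 0.0285 0.068 ] [0.6842 0.0226 0.0608]
```

Request:
arm_command --series '[[[0,0,0,0,-3.4,-3.5,1],[0,0,0,0,-3.4,-3.5,1],[0,0,0,0,-3.4,-3.5,1],[0,0,0,0,-3.4,-3.5,1],[0,0,0,0,-3.4,-3.5,1],[0,0,0,0,-3.4,-3.5,1],[0,0,0,0,-3.4,-3.5,1],[0,0,0,0,-3.4,-3.5,1],[0,0,0,0,-3.4,-3.5,1],[0,0,0,0,-3.4,-3.5,1]]]'

```text
time: 1.15
tool_pos: [0.4284, -0.223, 0.2482]
tcp_rot: [2.086, 0.272, -2.088]
wrist_force: [0.4, -0.2, 0.4]
width: 1.003
```

Request:
arm_command --series '[[[-0.136,0,0,0,0,0,1],[-0.136,0,0,0,0,0,1],[-0.136,0,0,0,0,0,1],[-0.136,0,0,0,0,0,1],[-0.136,0,0,0,0,0,1],[-0.136,0,0,0,0,0,1],[-0.136,0,0,0,0,0,1]]]'

```text
time: 1.85
tool_pos: [0.4307, -0.2133, 0.2463]
tcp_rot: [1.439, 1.053, -1.436]
wrist_force: [0.7, 0.4, 0.7]
width: 1.001
```

```bash
cat >> h.py <<'E'
O=np.array([.580,.0585]); ANG=-20.2
def rem(x,y,z):
    "remaining shift tool axes cm to crimper point (mm), z mm; remaining turn"
    s=bot.read_state(); M=R.from_rotvec(s['tcp_rot']).as_matrix()
    a=np.radians(ANG); cy=np.array([np.cos(a),np.sin(a),0]); cx=np.array([np.sin(a),-np.cos(a),0])
    T=np.array([O[0],O[1],0])+(cx*x+cy*y+np.array([0,0,z]))/1000
    G=np.column_stack([[0,0,-1],cy,cx])
    print('t',s['time'],'shift cm',np.round(100*M.T@(T-s['tool_pos']),2),'turn',np.round(R.from_matrix(M.T@G).as_rotvec(),3))
    d=s['tool_pos']-np.array([O[0],O[1],0]); print('crimper pos mm',np.round([d@cx*1e3,d@cy*1e3,d[2]*1e3],1),'F crimper',np.round([s['wrist_force']@cx,s['wrist_force']@cy,s['wrist_force'][2]],1),'w mm',round(85*float(s['width']),1))
E
python3 - <<'E'
from h import *
st(); rem(100,-12,200)
E
```

```text
time 1.85
tool_pos [ 0.4307 -0.2133  0.2463]
tcp_rot [ 1.4393  1.0534 -1.4361]
wrist_force [0.6677 0.3786 0.6835]
width 1.0008
q [-0.5151 -0.1009  2.0099  0.0054  1.2394 -0.2041]
[[-0.0034  0.9515 -0.3077]
 [ 0.0078 -0.3077 -0.9515]
 [-1.     -0.0056 -0.0063]]
t 1.85 shift cm [  4.74   4.27 -20.48] turn [ 0.04  -0.006  0.006]
crimper pos mm [306.6 -46.3 246.3] F crimper [-0.6  0.5  0.7] w mm 85.1
```

Request:
arm_command --series '[[[0.01,0,0,0,0.9,-4.2,1],[0.01,0,0,0,0.9,-4.2,1],[0.01,0,0,0,0.9,-4.2,1],[0.01,0,0,0,0.9,-4.2,1],[0,0,0,0,0.9,-4.0,1],[0,0,0,0,0,0,1]]]'

```text
time: 2.45
tool_pos: [0.5433, -0.0266, 0.2459]
tcp_rot: [1.469, 1.028, -1.468]
wrist_force: [0.2, -1.3, 0.6]
width: 0.997
```

```bash
python3 - <<'E'
from h import *
st(); rem(100,-12,200)
snap('wrist','wrist1')
E
```

```text
time 2.45
tool_pos [ 0.5433 -0.0266  0.2459]
tcp_rot [ 1.4693  1.0278 -1.4678]
wrist_force [ 0.2485 -1.3249  0.5528]
width 0.9969
q [-0.0988  0.0238  1.8907  0.0072  1.2318  0.255 ]
[[-0.004   0.9372 -0.3488]
 [ 0.0072 -0.3487 -0.9372]
 [-1.     -0.0063 -0.0054]]
t 2.45 shift cm [ 4.59 -0.66  0.77] turn [-0.004 -0.005  0.006]
crimper pos mm [ 92.6  -5.  245.9] F crimper [1.2 0.7 0.6] w mm 84.7
```

View pics/wrist1.png

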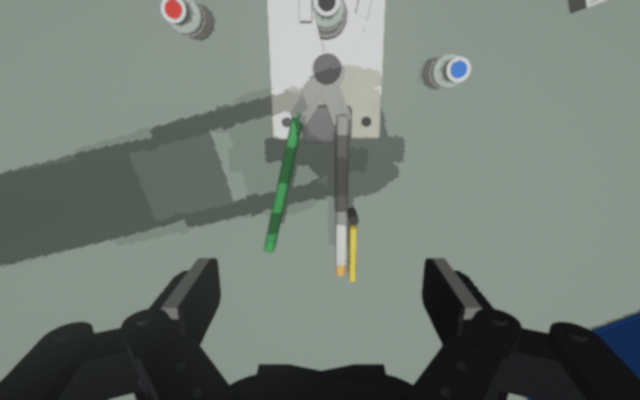

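```bash
python3 - <<'E'
from h import *
f=load('wrist1')
a=np.radians(ANG); cy=np.array([np.cos(a),np.sin(a)]); cx=np.array([np.sin(a),-np.cos(a)])
for n,u,v,z in(('fix in',342.5,130,.071),('fix mid',342,190,.071),('fix out',341.5,270,.071),('gr in',295,125,.071),('gr tail',270,247,.071),('pivot',327,68,.09),('vial',327,4,.068),('pin',352,215,.078),('tip',353,278,.078),('bolt',287,122,.01),('bolt2',366,122,.01)):
    p=ptz(f,u,v,z); d=pt(f,int(u),int(v)); 
    print(n,np.round(p,4),'z meas',round(d[2],4),'crimper',np.round([(p[:2]-O)@cx*1e3,(p[:2]-O)@cy*1e3],1))
E
```

```text
fix in [0.576  0.0095 0.071 ] z meas 0.0713 crimper [47.4 13.1]
fix mid [ 0.5582 -0.0398  0.071 ] z meas 0.0715 crimper [99.8 13.5]
fix out [ 0.5316 -0.1141  0.071 ] z meas 0.0672 crimper [178.7  14.2]
gr in [0.5399 0.0272 0.071 ] z meas 0.0708 crimper [ 43.2 -26.8]
gr tail [ 0.477  -0.0686  0.071 ] z meas 0.0711 crimper [154.8 -52.8]
pivot [0.5799 0.0589 0.09  ] z meas 0.0882 crimper [-0.4 -0.3]
vial [0.5966 0.1039 0.068 ] z meas 0.0691 crimper [-48.3  -0.1]
pin [ 0.5592 -0.0626  0.078 ] z meas 0.0775 crimper [120.8  22.3]
tip [ 0.5399 -0.122   0.078 ] z meas 0.0784 crimper [183.2  24.7]
bolt [0.5272 0.0298 0.01  ] z meas 0.0132 crimper [ 45.2 -39.7]
bolt2 [0.602  0.0021 0.01  ] z meas 0.0128 crimper [45.4 40.1]
```

Request:
arm_command --series '[[[0,-0.005,0.006,0,-0.8,0.8,1],[0,0,0,3.0,0,0,1],[0,0,0,3.5,0,0,1],[0,0,0,3.5,0,0,1],[0,0,0,0,0,0,1],[0,0,0,0,0,0,1]]]'

```text
time: 3.1
tool_pos: [0.5255, -0.0408, 0.1451]
tcp_rot: [1.466, 1.011, -1.474]
wrist_force: [-0.5, 0.1, 0.5]
width: 1.0
```

```bash
python3 - <<'E'
from h import *
rem(100,-13,60)
E
```

```text
t 3.1 shift cm [ 8.51  0.36 -1.26] turn [-0.01   0.006 -0.001]
crimper pos mm [112.  -16.8 145.1] F crimper [ 0.1 -0.5  0.5] w mm 85.0
```

Request:
arm_command --series '[[[-0.01,0.006,0,0,0.3,-1.2,1],[0,0,0,0,0,0,1],[0,0,0,2.0,0,0,1],[0,0,0,2.0,0,0,1],[0,0,0,0,0,0,1]]]'

```text
time: 3.6
tool_pos: [0.5398, -0.0317, 0.1144]
tcp_rot: [1.473, 1.009, -1.449]
wrist_force: [-0.3, -0.9, -0.5]
width: 1.002
```

```bash
python3 - <<'E'
from h import *
rem(100,-13,60)
E
```

```text
t 3.6 shift cm [ 5.43 -0.73  0.17] turn [-0.    -0.004 -0.017]
crimper pos mm [ 98.5  -6.6 114.4] F crimper [ 1.  -0.  -0.5] w mm 85.2
```

Request:
arm_command --series '[[[0,0,-0.015,0,-0.7,0.1,1],[0,0,0,0,0,0,1],[0,0,0,1.0,0,0,1],[0,0,0,0,0,0,1]]]'

```text
time: 4.0
tool_pos: [0.5359, -0.03, 0.109]
tcp_rot: [1.472, 1.018, -1.454]
wrist_force: [-0.6, -0.3, -0.0]
width: 0.999
```

```bash
python3 - <<'E'
from h import *
rem(100,-13,60)
E
```

```text
t 4.0 shift cm [ 4.9  -0.26  0.2 ] turn [ 0.001 -0.006 -0.008]
crimper pos mm [ 98.3 -10.8 109. ] F crimper [ 0.5 -0.4 -0. ] w mm 84.9
```

Request:
arm_command --series '[[[0,-0.005,-0.008,1.5,-0.25,0.2,1],[0,0,0,1.5,0,0,1],[0,0,0,0,0,0,1],[0,0,0,0,0,0,1]]]'

```text
time: 4.4
tool_pos: [0.5328, -0.0312, 0.0769]
tcp_rot: [1.464, 1.022, -1.463]
wrist_force: [0.5, 0.7, 1.1]
width: 0.998
```

```bash
python3 - <<'E'
from h import *
rem(100,-13,60)
E
```

```text
t 4.4 shift cm [ 1.69  0.03 -0.05] turn [ 0.001 -0.001  0.   ]
crimper pos mm [100.5 -13.3  76.9] F crimper [-0.8  0.2  1.1] w mm 84.9
```

Request:
arm_command --series '[[[0,0,0,1.6,0,0,1],[0,0,0,0,0,0,1],[0,0,0,0,0,0,0.75],[0,0,0,0,0,0,0.75],[0,0,0,0,0,0,0.75],[0,0,0,0,0,0,0.75]]]' --newtons 25

```text
time: 5.0
tool_pos: [0.5317, -0.0308, 0.0619]
tcp_rot: [1.463, 1.025, -1.466]
wrist_force: [-1.9, 1.6, -1.9]
width: 0.745
```

```bash
python3 - <<'E'
from h import *
rem(100,-13,60); snap('wrist','wrist2')
E
```

```text
t 5.0 shift cm [ 0.19  0.15 -0.05] turn [ 0.    -0.     0.003]
crimper pos mm [100.5 -14.5  61.9] F crimper [-0.9 -2.3 -1.9] w mm 63.3
```

View pics/wrist2.png

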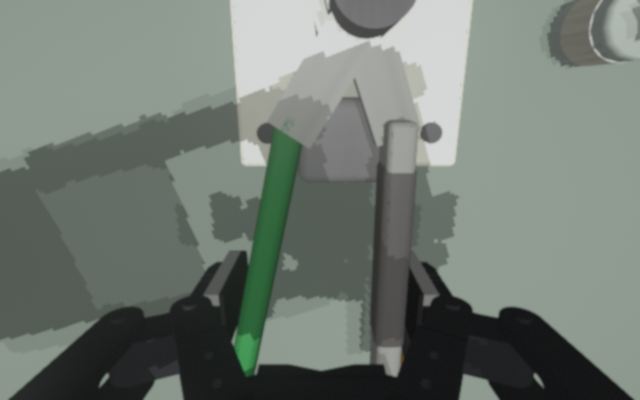

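Request:
arm_command --series '[[[0,0,0,0,0.3,0,0.72],[0,0,0,0,0.2,0,0.68],[0,0,0,0,0.2,0,0.64],[0,0,0,0,0,0,0.64],[0,0,0,0,0,0,0.64]]]' --newtons 30

```text
time: 5.55
tool_pos: [0.5351, -0.0333, 0.0625]
tcp_rot: [1.457, 1.03, -1.472]
wrist_force: [-2.9, 1.1, -0.7]
width: 0.641
```

```bash
python3 - <<'E'
from h import *
rem(100,-9,60)
E
```

```text
t 5.55 shift cm [ 0.25  0.15 -0.17] turn [0.002 0.002 0.011]
crimper pos mm [101.7 -10.4  62.5] F crimper [-0.  -3.1 -0.7] w mm 54.5
```

Request:
arm_command --series '[[[0,0,0.01,0,0.35,-0.1,0.62],[0,0,0,0,0.25,0,0.58],[0,0,0,0,0.2,0,0.55],[0,0,0,0,0,0,0.55],[0,0,0,0,0,0,0.55]]]' --newtons 30

```text
time: 6.05
tool_pos: [0.5386, -0.035, 0.0628]
tcp_rot: [1.454, 1.028, -1.474]
wrist_force: [-2.8, 1.1, -0.4]
width: 0.55
```

```bash
python3 - <<'E'
from h import *
rem(100,-4,60)
E
```

```text
t 6.05 shift cm [ 0.27  0.26 -0.2 ] turn [0.002 0.006 0.011]
crimper pos mm [102.   -6.6  62.8] F crimper [-0.1 -3.  -0.4] w mm 46.8
```

Request:
arm_command --series '[[[0,0,0.01,0,0.35,-0.1,0.52],[0,0,0,0,0.3,0,0.48],[0,0,0,0,0.2,0,0.44],[0,0,0,0,0.1,0,0.43],[0,0,0,0,0,0,0.43]]]' --newtons 30

```text
time: 6.55
tool_pos: [0.5432, -0.0364, 0.0625]
tcp_rot: [1.451, 1.028, -1.476]
wrist_force: [-2.5, 0.5, -1.3]
width: 0.439
```

```bash
python3 - <<'E'
from h import *
rem(100,-1,60); snap('wrist','wrist3')
E
```

```text
t 6.55 shift cm [ 0.25  0.08 -0.18] turn [0.002 0.008 0.012]
crimper pos mm [101.8  -1.8  62.5] F crimper [ 0.4 -2.5 -1.3] w mm 37.4
```

View pics/wrist3.png

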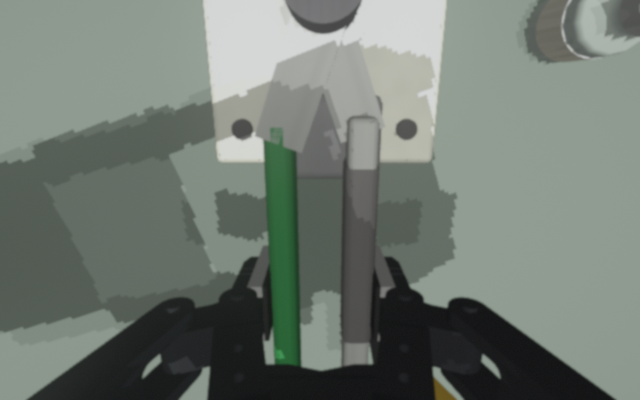

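Request:
arm_command --series '[[[0,0,0,0,0,0,0.5],[0,0,0,0,0,0,0.6],[0,0,0,0,0,0,0.75],[0,0,0,0,0,0,0.75]]]'

```text
time: 7.0
tool_pos: [0.5476, -0.0372, 0.064]
tcp_rot: [1.456, 1.022, -1.469]
wrist_force: [-0.4, -0.1, -1.0]
width: 0.749
```

```bash
python3 - <<'E'
from h import *
rem(100,-1,60); snap('wrist','wrist4'); snap('side','side4')
crop('side4',240,150,400,270,5)
E
```

```text
t 7.0 shift cm [ 0.4  -0.36 -0.1 ] turn [0.002 0.006 0.003]
crimper pos mm [101.    2.6  64. ] F crimper [ 0.2 -0.4 -1. ] w mm 63.6
```

View pics/wrist4.png

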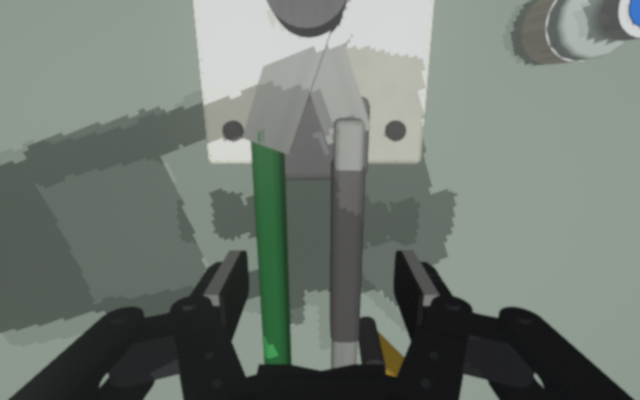

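View pics/side4_c240_150.png

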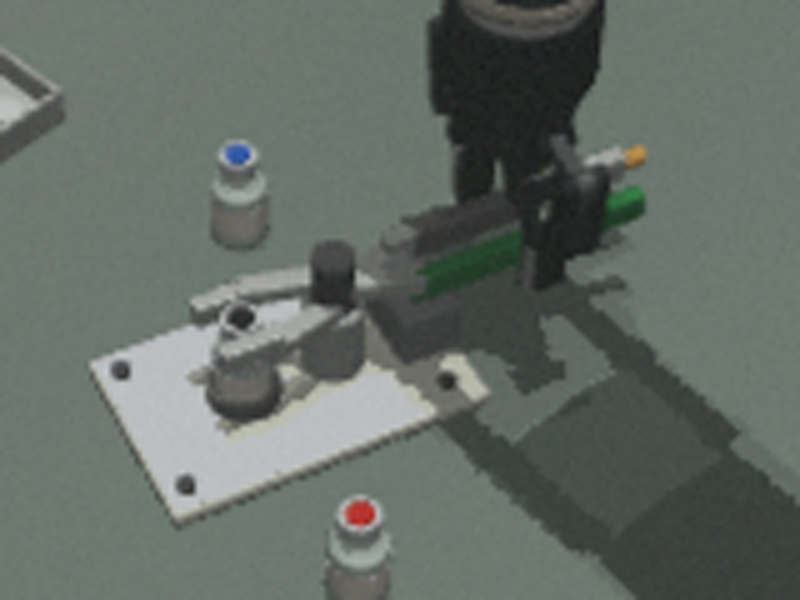

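Request:
arm_command --series '[[[0,0,0,-1.5,-0.2,0,0.75],[0,0,0,-2.5,0,0,0.75],[0,0,0,-3,0,0,0.75],[0,0,0,-2,0,0,0.75],[0,0,0,0,0,0,0.75]]]'

```text
time: 7.6
tool_pos: [0.5454, -0.0358, 0.1599]
tcp_rot: [1.455, 1.022, -1.47]
wrist_force: [-0.1, -0.5, 0.6]
width: 0.748
```

```bash
python3 - <<'E'
from h import *
print(bot.finger_overhang)
rem(142,84,145); snap('wrist','wrist5')
E
```

```text
0.022
t 7.6 shift cm [1.48 8.39 4.16] turn [0.002 0.007 0.004]
crimper pos mm [1.005e+02 1.000e-01 1.599e+02] F crimper [0.6 0.1 0.6] w mm 63.6
```

View pics/wrist5.png

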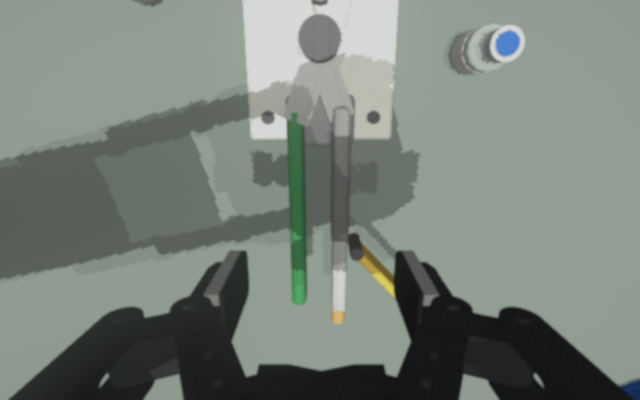

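Request:
arm_command --series '[[[0,0,0,0,3,1.4,0],[0,0,0,0,3,1.4,0],[0,0,0,0,2.4,1.4,0],[0.14,0,0,0,0,0,0],[0.14,0,0,0,0,0,0],[0.14,0,0,0,0,0,0],[0.14,0,0,0,0,0,0],[0.14,0,0,0,0,0,0],[0.14,0,0,0,0,0,0],[0,0,0,0,0,0,0]]]' --newtons 20

```text
time: 8.65
tool_pos: [0.6024, -0.1051, 0.1439]
tcp_rot: [2.005, 0.362, -2.063]
wrist_force: [-0.3, 0.5, 0.4]
width: 0.002
```

```bash
cat >> h.py <<'E'
def rem2(x,y,z,turn=-48):
    s=bot.read_state(); M=R.from_rotvec(s['tcp_rot']).as_matrix()
    a=np.radians(ANG); cy=np.array([np.cos(a),np.sin(a),0]); cx=np.array([np.sin(a),-np.cos(a),0])
    T=np.array([O[0],O[1],0])+(cx*x+cy*y+np.array([0,0,z]))/1000
    G=R.from_rotvec([0,0,np.radians(turn)]).as_matrix()@np.column_stack([[0,0,-1],cy,cx])
    d=s['tool_pos']-np.array([O[0],O[1],0])
    print('t',s['time'],'shift cm',np.round(100*M.T@(T-s['tool_pos']),2),'turn',np.round(R.from_matrix(M.T@G).as_rotvec(),3))
    print('crimper mm',np.round([d@cx*1e3,d@cy*1e3,d[2]*1e3],1),'F tool',np.round(M.T@s['wrist_force'],1),'w',s['width'])
E
python3 - <<'E'
from h import *
rem2(142,84,140); snap('wrist','wrist6'); snap('scene','scene6')
crop('scene6',250,160,400,280,5)
E
```

```text
t 8.65 shift cm [ 0.37  0.13 -0.75] turn [-0.033  0.027  0.01 ]
crimper mm [145.8  77.5 143.9] F tool [-0.3 -0.6  0.1] w 0.0021803488426340957
```

View pics/wrist6.png

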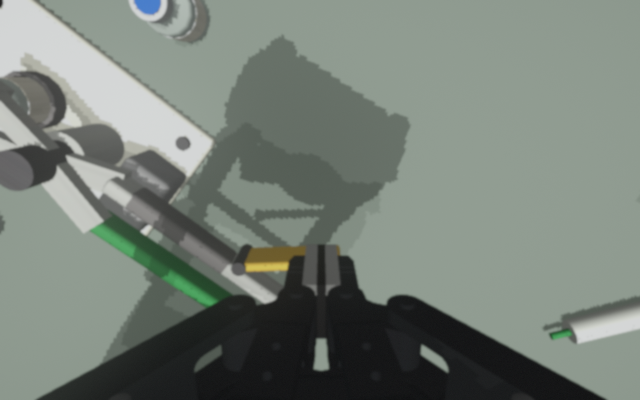

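View pics/scene6_c250_160.png

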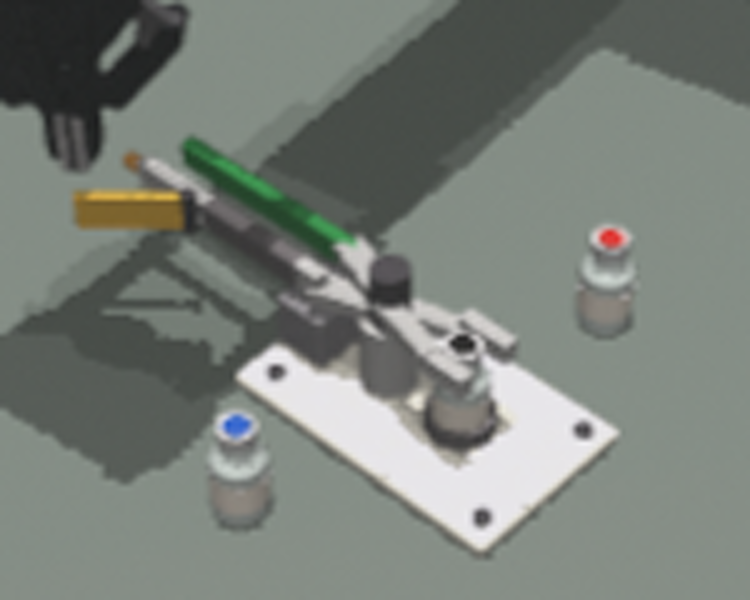

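```bash
python3 - <<'E'
from h import *
f=load('wrist6'); s=load('scene6')
a=np.radians(ANG); cy=np.array([np.cos(a),np.sin(a)]); cx=np.array([np.sin(a),-np.cos(a)])
def p(n,F,u,v,z):
    q=ptz(F,u,v,z); print(n,np.round([(q[:2]-O)@cx*1e3,(q[:2]-O)@cy*1e3],1), np.round(pt(F,int(u),int(v)),3))
p('lever outer top edge',f,270,247,.078)
p('lever outer top edge2',f,298,246,.078)
p('S tip outer',s,250+76/5,160+196/5,.078)
p('S pin',s,250+188/5,160+194/5,.078)
crop('wrist6',220,220,380,320,5)
E
```

```text
lever outer top edge [131.8  47.1] [ 0.567 -0.082  0.056]
lever outer top edge2 [144.   58.3] [ 0.575 -0.099  0.057]
S tip outer [166.   65.6] [ 0.58  -0.123  0.074]
S pin [123.7  23.1] [ 0.558 -0.068  0.079]
```

View pics/wrist6_c220_220.png

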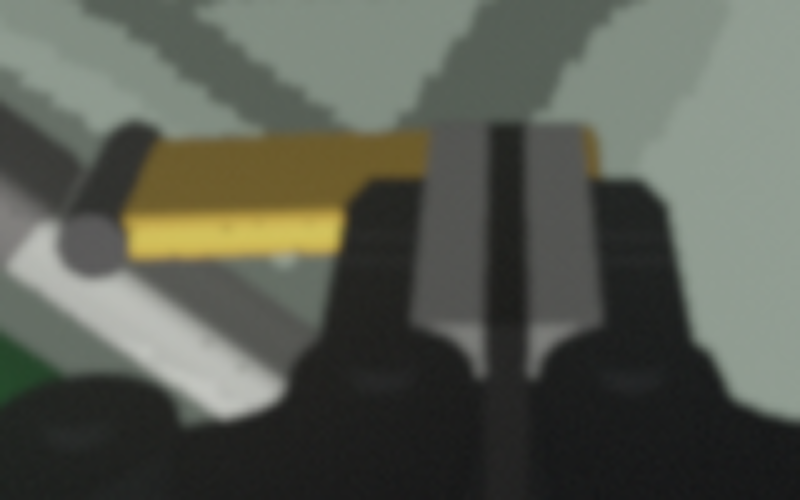

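Request:
arm_command --series '[[[-0.03,0.025,0.01,0,0.1,-0.7,0],[0,0,0,0,0,0,0],[0,0,0,2,0,0,0],[0,0,0,1.5,0,0,0],[0,0,0,0,0,0,0],[0,0,0,0,0,0,0]]]'

```text
time: 9.35
tool_pos: [0.6085, -0.1036, 0.1067]
tcp_rot: [2.003, 0.398, -2.011]
wrist_force: [-0.3, 0.1, 0.7]
width: 0.0
```

```bash
python3 - <<'E'
from h import *
rem2(142,84,79)
E
```

```text
t 9.35 shift cm [ 2.77  0.07 -0.12] turn [0.011 0.004 0.001]
crimper mm [142.2  82.7 106.7] F tool [-0.7 -0.2  0.2] w 0.00013573284790355833
```

Request:
arm_command --series '[[[0.01,0.004,0,1.4,0.05,-0.1,0],[0,0,0,1.3,0,0,0],[0,0,0,0,0,0,0],[0,0,0,0,0,0,0]]]'

```text
time: 9.75
tool_pos: [0.6103, -0.1038, 0.0783]
tcp_rot: [2.015, 0.389, -2.012]
wrist_force: [0.4, 0.7, -0.0]
width: -0.0
```

```bash
python3 - <<'E'
from h import *
rem2(155.2,68.8,78); snap('wrist','wrist7')
E
```

```text
t 9.75 shift cm [ 0.03 -0.06  2.05] turn [ 0.001 -0.002  0.   ]
crimper mm [141.9  84.4  78.3] F tool [ 0.  -0.5 -0.6] w -0.00019090505594176346
```

View pics/wrist7.png

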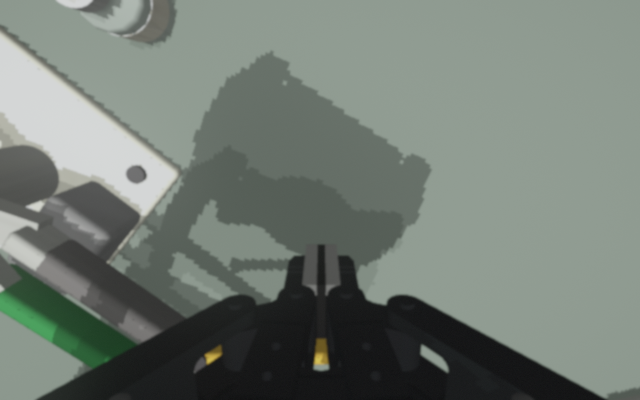

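Request:
arm_command --series '[[[0,0,0,0,0,0.8,0],[0,0,0,0,0,0.6,0],[0,0,0,0,0,0,0],[0,0,0,0,0,0,0]]]'

```text
time: 10.2
tool_pos: [0.5963, -0.1097, 0.0794]
tcp_rot: [2.016, 0.388, -2.01]
wrist_force: [-0.3, 0.2, -0.5]
width: -0.001
```

```bash
python3 - <<'E'
from h import *
rem2(155.2,68.8,78)
E
```

```text
t 10.2 shift cm [ 0.14 -0.09  0.54] turn [ 0.001 -0.003 -0.   ]
crimper mm [152.2  73.4  79.4] F tool [ 0.5 -0.3  0.2] w -0.0013449668329300652
```

Request:
arm_command --series '[[[0,0,0,0,0,0.3,0],[0,0,0,0,0,0.2,0],[0,0,0,0,0,0,0]]]'

```text
time: 10.5
tool_pos: [0.5917, -0.1119, 0.0802]
tcp_rot: [2.017, 0.388, -2.009]
wrist_force: [0.2, 0.4, -0.5]
width: 0.006
```

```bash
python3 - <<'E'
from h import *
rem2(155.2,68.8,78)
E
```

```text
t 10.5 shift cm [ 0.22 -0.12  0.03] turn [ 0.    -0.004 -0.001]
crimper mm [155.9  69.8  80.2] F tool [ 0.5 -0.3 -0.3] w 0.005761367606514839
```

Near contact; press in 2 mm steps.

Request:
arm_command --series '[[[0,0,0,0.2,0,0.25,0],[0,0,0,0,0,0.2,0],[0,0,0,0,0,0,0]]]'

```text
time: 10.8
tool_pos: [0.5911, -0.1125, 0.0794]
tcp_rot: [2.026, 0.386, -2.0]
wrist_force: [-0.7, 0.3, -0.3]
width: 0.003
```

```bash
python3 - <<'E'
from h import *
rem2(155.2,68.8,78)
E
```

```text
t 10.8 shift cm [ 0.14 -0.16 -0.04] turn [-0.001 -0.012 -0.003]
crimper mm [156.7  69.5  79.4] F tool [ 0.3 -0.6  0.5] w 0.0026252359885808926
```

```bash
python3 - <<'E'
from h import *
snap('scene','scene8'); crop('scene8',230,150,360,250,6); snap('side','side8'); crop('side8',260,120,410,240,5); rem2(155.2,68.8,78)
E
```

```text
t 10.9 shift cm [ 0.15 -0.16 -0.07] turn [-0.001 -0.011 -0.003]
crimper mm [156.9  69.3  79.5] F tool [-0.2 -0.6 -3.3] w 0.0029690816425007923
```

View pics/scene8_c230_150.png

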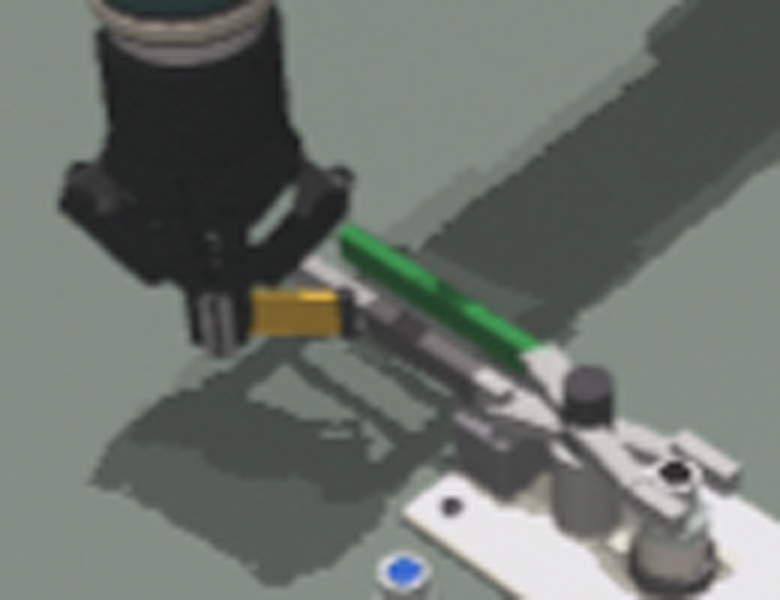

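View pics/side8_c260_120.png

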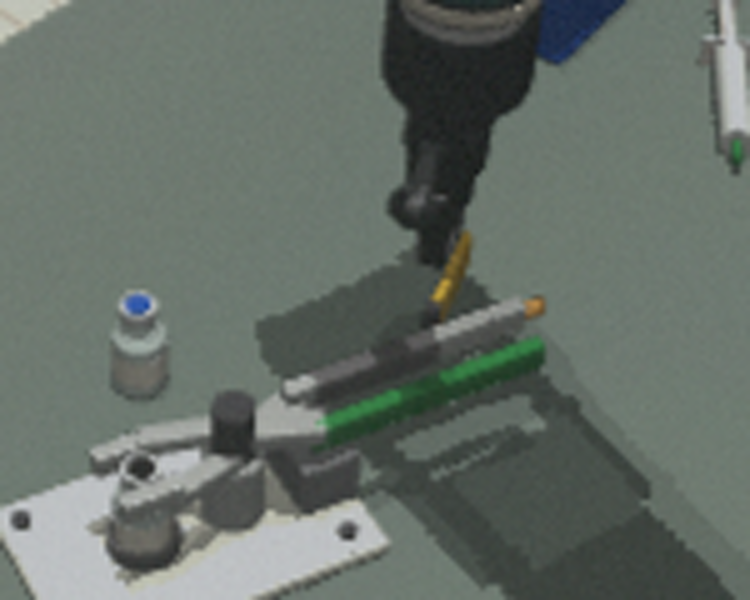

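Request:
arm_command --series '[[[0,0,0,0,0,0.3,0],[0,0,0,0,0,0.3,0]]]'

```text
time: 11.1
tool_pos: [0.5879, -0.114, 0.0797]
tcp_rot: [2.032, 0.386, -1.995]
wrist_force: [4.5, 1.4, -2.6]
width: -0.003
```

```bash
python3 - <<'E'
from h import *
rem2(155.2,68.8,78)
E
```

```text
t 11.1 shift cm [ 0.18 -0.17 -0.4 ] turn [-0.001 -0.017 -0.004]
crimper mm [159.1  67.   79.7] F tool [ 2.6  0.4 -4.6] w -0.002666820998142876
```

Request:
arm_command --series '[[[0,0,0,0,0,0.35,0],[0,0,0,0,0,0.35,0]]]'

```text
time: 11.3
tool_pos: [0.5805, -0.1167, 0.0792]
tcp_rot: [2.03, 0.387, -1.997]
wrist_force: [-0.8, -0.4, 0.7]
width: -0.004
```

```bash
python3 - <<'E'
from h import *
rem2(155.2,68.8,78)
E
```

```text
t 11.3 shift cm [ 0.14 -0.15 -1.19] turn [-0.    -0.016 -0.003]
crimper mm [164.3  61.   79.2] F tool [-0.7  0.1  0.9] w -0.0036061416819223135
```

Request:
arm_command --series '[[[0,0,0,0,0,-1.5,0],[0,0,0,0,0,-1.5,0],[0,0,0,-3,0,0,0],[0,0,0,-4,0,0,0],[0,0,0,-4,0,0,0],[0,0,0,0,0,0,0]]]'

```text
time: 11.9
tool_pos: [0.6096, -0.1042, 0.1906]
tcp_rot: [2.023, 0.389, -2.005]
wrist_force: [1.2, 0.5, -0.1]
width: 0.002
```

```bash
python3 - <<'E'
from h import *
st();snap('scene','scene9'); crop('scene9',250,150,400,270,5); snap('side','side9'); crop('side9',240,140,400,270,5)
E
```

```text
time 11.9
tool_pos [ 0.6096 -0.1042  0.1906]
tcp_rot [ 2.0229  0.3891 -2.0049]
wrist_force [ 1.2337  0.4539 -0.0523]
width 0.0023
q [-0.2121  0.1994  1.8014  0.0053  1.1333  0.9762]
[[ 8.300e-03  3.712e-01 -9.285e-01]
 [ 3.100e-03 -9.286e-01 -3.712e-01]
 [-1.000e+00  2.000e-04 -8.900e-03]]
```

View pics/scene9_c250_150.png

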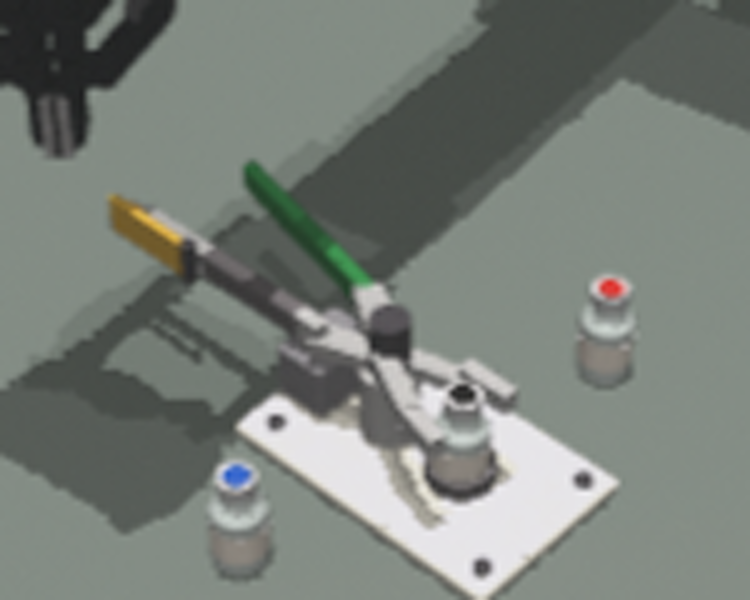

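View pics/side9_c240_140.png

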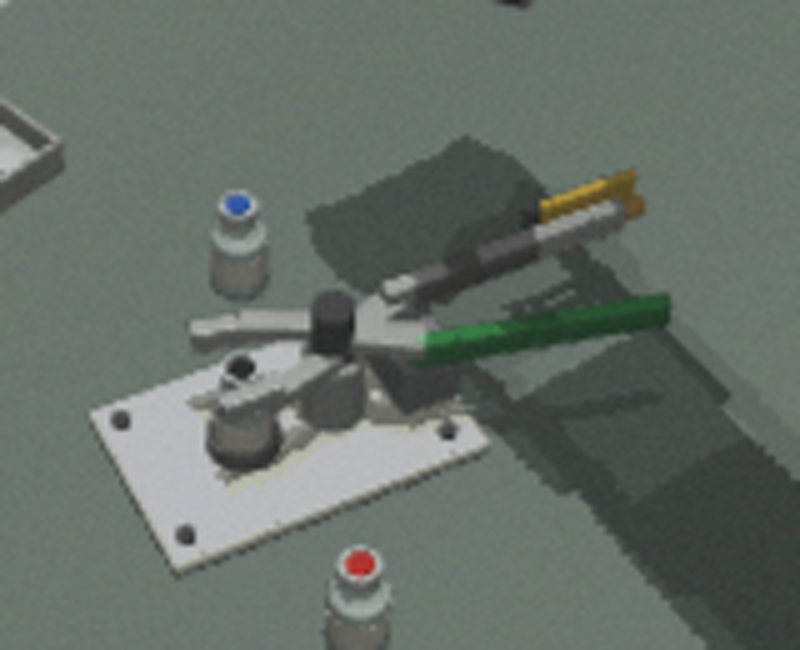

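View pics/scene9.png

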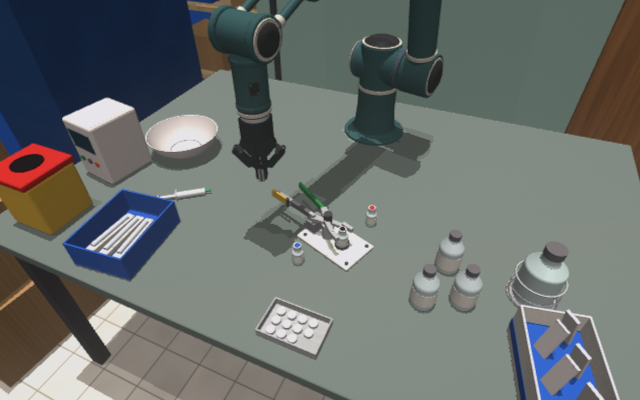

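Pliers open again, the lever lies along the fixed handle, the vial stands in its nest, and nothing else has moved. The arm is clear.

```bash
python3 -c "
from h import *
print(bot.finish_job())"
```

```text
the job is handed in; nothing more can be done
None
```

The pliers were squeezed until they locked, let go, and released again with the yellow lever. I handed the job in at about 12 s.

- **Squeeze:** I gripped both handles from above at 30 N (bar bears 50 N), shifting towards the fixed handle as they closed. The readings stopped at about 37.4 mm, against 38 mm for the locked pair.
- **Lock:** With the fingers open and raised clear, the pictures showed the handles still parallel and the lever swung out.
- **Release:** I pressed the lever near its tip with the closed fingers. The readings between steps showed at most about 5 N (lever bears 25 N), but they were taken only at the end of each move, so a brief higher peak could have been missed. The lever gave way and the force fell to zero.
- **Last check:** The pictures after I backed off showed:
  - the green handle sprung open and the lever back along the fixed handle;
  - the vial upright in its nest;
  - the other vials, bottles and syringe where they began, judged by eye;
  - the arm clear of everything.

None of the final checks failed. The computed finger position at the fixed handle was about 1 mm off its stated face, which is within the calibration error.

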